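Hang the coated-disc bar on the weighing scale

TASK

The hanger bar with the coated steel discs hangs on the drip stand: lift it off and hang it on the two hooks of the dial scale, keeping the bar level all the way and never setting it down or moving the other things. Feed it right down into the narrow bottoms of both hooks, ease its weight over until the scale carries all of it, and only then let go, without jolting the platform or pressing it beyond its 1.4 kg limit, so that the bar hangs free for the reading.

Things in the scene. Friction and masses are not known exactly. Their poses are not given: they have to be found in the camera images.
- hanger_lug (a point): grip point of the hanger bar: centre of its upright flat steel lug, 10 mm thick (x), 36 mm wide (y), its top 16 mm above this point; take it from above across the 10 mm. The point lies 30 mm above the bar's axis. Axes: y along the bar, z up.
- hanger: loose hanger bar, 0.27 to 0.94 kg (differs each time and cannot be told by eye), origin on its axis at mid-length. Bar 8 mm across, 270 mm long along y; clamp block 16 x 40 x 12 mm at the middle; collars 18 mm across, inner faces 119 mm from the middle. Six steel discs, 50 mm across, clipped under it at y = +-38, 59 and 80 mm, reach 57 mm below the axis. Centre of mass under the lug.
- stand_seat (a point): drip stand, fixed: where the bar's mid-point hangs at the start, 165 mm above the table. Two shallow open hooks of bent 8 mm rod at y = +-105 mm; tips at -x rise 24 mm above the seat, the rod at +x 34 mm, upright at x = +46 mm. The bar lifts straight up out of them. Under it a drip tray 170 x 290 x 18 mm (x, y, z).
- scale: bench dial scale, fixed, white housing about 200 x 240 x 80 mm (x, y, z) with a slanted dial at its +x side; origin on the table under the platform's centre. Its sprung steel platform, 150 x 235 mm, top 130 mm above the table when empty, carries the two hooks.
- scale_seat (a point): where the bar's mid-point belongs on the scale; sinks with the platform (198 mm above the table when empty). y runs from hook to hook, z up; hooks at y = +-105 mm. Home: the bar lies in the bottom of both hooks' slots, its axis through this point along y, either way round.
- scale_hook (a point): the hook at y = +105 mm of the scale seat (its twin is at -105): point on the bar's axis when home. Bent 8 mm rod, a slot open upward: 12 mm wide between the rods from the bottom to 12 mm above this point, flaring to a mouth about 30 mm wide at 30 mm above it; tip at -x 34 mm high, rod at +x 36 mm high, upright at x = +46 mm.
- pan (a joint): how far the scale's platform is pressed down, m: 0 when empty, 0.0025 per newton (spring 400 N/m, lightly damped: it bounces if weight is dropped on it or taken off suddenly); it moves only up and down. The 1.4 kg limit is 0.034; hard stop at 0.040. A delicate movement: it should never travel faster than 35 mm/s, so let the weight over slowly (about 10 mm/s).
- tin: closed metal tin, 60 mm across, 85 mm high, underside centre; bystander in front of the drip stand
- brush: small wooden brush, 150 mm long, lying; bystander in front of the drip stand
- ringdisc: steel ring disc, 68 mm across, 10 mm high, underside centre; bystander in front of the scale
- weight: brass knob weight, 40 mm across, 58 mm high, underside centre; bystander in front of the scale
- jar: amber jar with black lid, 72 mm across, 100 mm high, underside centre; bystander in the middle, further back
- spanner: steel spanner, 170 mm long; bystander lying in the middle, between stand and scale

How it is judged:
By the outcome, as a careful person would: the job done as asked, in the order asked, and still so for the second after the job is handed in, with the robot touching nothing.
It also fails if it takes over 64 s, if anything falls off the work surface, if the arm or the gripper's body presses on something with over 40 N, if the wrist force passes 120 N, or if a joint passes its speed limit or range.

ROBOT

A 6-joint arm with a two-finger parallel gripper is mounted at the origin on the work surface. World frame = base frame: x ahead of the robot, y to its left, z up, the work surface at z = 0. Lengths are in mm, angles in rad, forces in N, time in s.
With the tool pointing down it reaches from about 400 to 925 mm from the base axis. Payload 12.5 kg.
Tool frame: the origin (TCP) lies midway between the tips of the shut fingers; the grasp point (between the pads) lies 19 mm behind it; z points along the fingers, y is the direction in which the jaws open and shut (so a half turn about z gives the same grasp; the last joint's range is limited). The gripper opens to 95 mm and grips with 3 to 60 N. Pads are 20 mm wide; open, the fingers measure 119 mm over their backs; the gripper's body (75 mm by 180 mm) begins 59 mm behind the grasp point.
Start: joints at [-1.257, 0.491, 1.559, -0, 1.092, -0.106], TCP at [254.761, -570.742, 192.761] pointing down, gripper open.
Joint ranges: [-3.1, 3.1], [-0.84, 2.19], [0.05, 2.79], [-1.13, 4.28], [0.06, 2.93], [-2.69, 2.69]. Speed limits (rad/s): [2.22, 2.22, 2.79, 3.14, 3.14, 3.14].

INTERFACE

Orientations are given as [roll, pitch, yaw] about the fixed x, y, z axes, in that order (R = Rz(yaw) Ry(pitch) Rx(roll)).
In Python, from cell import env, eyes, job_done, boxes_of, regions_of gives the robot as it stands.
- The arm moves only by the tool send_rows, never from a script. Its argument "plan" is text: rows parted by semicolons, each of 5 numbers parted by spaces: the shift along the tool's x, y, z in mm, then the turn about the tool's z in rad, then the finger opening in mm, from 0 to 95.1. In form: x y z roll gripper; .... A call has 1 to 8 rows; each row shifts and turns the pose as measured when the row begins, along the tool's axes as they then stand; what a row does not reach is not made up. A row lasts 1/10 s, in which the tool goes at most 50 mm and 8.59 degrees, less where a joint would pass 70% of its speed; a pose out of reach is approached as far as the arm can. A call with a gripper value outside its range is refused whole. The fingers move at their own pace and stop on an object; the grip force is fixed at half the most. Time passes only in rows, so rows that do not move let the fingers close. It gives the time, the measured TCP pose, the force and the opening at its end, in the units of the state.
- env.state(): the state, without advancing time (a new reading comes with each control period).
- eyes.read_camera(name): name is "side" or "top"; returns a dict with "image" (480x640x3 uint8, red, green, blue), "vertical_fov" (degrees; the focal length in pixels is half the picture's height over the tangent of half this angle, whatever the lens; pixels are square), "cx", "cy" (the principal point, pixels), "extrinsics" (4x4, takes a point from camera to world coordinates). Camera axes: x right, y up, looking along -z (the intrinsics and any distortion apply to the point x, -y, -z); pixel columns grow to the right and rows downward; lengths in mm; the calibration is good to about 2 mm. A picture is of the moment at which its call begins. There is no depth.
- job_done(): hands the job in, once; it reports no verdict.
Trained networks look in a picture, given as the dict that the camera call returned (one of the last four; its "shot" number tells which), for a name from the list of things; names that differ only in an ending like _2 or _b are one class to them, and where a whole thing is asked for, a point or a joint stands for the part that bears it (a point fixed in the world has none). Each returns a list of dicts, best first, with "confidence" (0 to 1); they miss things now and then, are a little off and sometimes report something else, mostly with a low value. They report only what shows in the picture. A call takes as long as a camera call.
- boxes_of(target, picture): "bbox" ([left, top, width, height] in pixels, round what is visible of it).
- regions_of(target, picture): "pixels" (480x640 bool, what is visible of it) and "bbox" ([left, top, width, height] in pixels, round what is visible of it).
The state is a dict: "t": time; "joints": joint angles; "qvel": joint speeds; "tau": joint torques, N m; "eef_pos": TCP position; "tcp_rot": TCP orientation; "ft_force": force on the tool from outside, world axes, zero at the start; "moment": the same for the moment, N m; "opening": opening from 0.0 (shut) to 1.0 (fully open).
Only numpy, scipy, OpenCV 4.12 (cv2) and the standard library are available. Lean on these libraries where they do the work, as an engineer would, in place of code of your own. Each camera call takes 0.05 s, during which the arm holds its last target.

## Working session

There is one attempt and no reset: what is moved stays moved. The work goes in short steps, Python scripts to look and compute and a tool call to move; the robot and the scene stay as the last step left them, time stands still between calls to the robot, and variables do not carry over. Pictures are saved under pics/ and viewed, and the job is handed in when it is done.

Besides the shell and the picture viewer there is one more tool, called after "Emit:" in YAML: its name, and indented under it one key for each argument. send_rows: Moves the arm, as the interface text tells. Its arguments: {"type":"object","properties":{"plan":{"type":"string"}},"required":["plan"]}

```bash
ls; mkdir -p pics; python3 - <<'E'
from cell import env, eyes, job_done, boxes_of, regions_of
import cv2, numpy as np
s=env.state(); print(s)
for n in ["side","top"]:
    p=eyes.read_camera(n)
    print(n,p["vertical_fov"],p["cx"],p["cy"],p["extrinsics"].tolist() if hasattr(p["extrinsics"],'tolist') else p["extrinsics"],[k for k in p])
    cv2.imwrite(f"pics/{n}0.png",p["image"][:,:,::-1])
    for t in ["hanger","hanger_lug","scale","scale_hook","stand_seat","scale_seat","tin","jar","weight","ringdisc","brush","spanner"]:
        try: print(t,[(b["bbox"],round(b["confidence"],2)) for b in boxes_of(t,p)[:3]])
        except Exception as e: print(t,repr(e))
E
```

```text
pics
{'t': 0.0, 'joints': array([-1.25662555e+00,  4.91541198e-01,  1.55945472e+00, -2.94153319e-05,
        1.09169794e+00, -1.05573047e-01]), 'qvel': array([-0.00190174,  0.00012274, -0.00179386,  0.00023769,  0.00068079,
        0.00067661]), 'tau': array([ 1.35506518e-03, -6.12646079e+01, -2.58183628e+01,  6.92707859e-02,
        4.80616477e-02, -8.45366981e-05]), 'eef_pos': array([ 254.64888681, -570.47348561,  192.17135421]), 'tcp_rot': array([-3.14049483e+00, -9.00985680e-05,  4.19757345e-01]), 'ft_force': array([-0.3274897 ,  0.5097841 , -0.68376679]), 'moment': array([-0.02936023, -0.06470139,  0.05603397]), 'opening': 0.9997376201924919}
side 48.84840513698775 321.04943150094846 239.4919955540098 [[-0.8677899650564304, 0.2509222443793961, -0.42892727101802, 86.23681129420179], [-0.4965236841925302, -0.47277320060342454, 0.7279764637864815, 740.6478873160123], [-0.020119830596601718, 0.8447032189276896, 0.5348566764563787, 671.0164394712498], [0.0, 0.0, 0.0, 1.0]] ['image', 'vertical_fov', 'cx', 'cy', 'extrinsics', 'shot']
hanger [([145.6, 251.7, 132.8, 103.2], 0.95), ([233.
[... 1100 characters left out ...]
112.2, 21.1], 0.7)]
hanger_lug [([165.5, 208.6, 108.9, 25.6], 0.78)]
scale [([362.5, 179.9, 112.4, 124.4], 0.88)]
scale_hook [([364.5, 205.7, 112.1, 82.1], 0.95)]
stand_seat [([170.6, 190.7, 116.7, 78.8], 0.83), ([184.4, 258.9, 32.0, 27.0], 0.28)]
scale_seat [([363.7, 205.0, 112.4, 85.1], 0.97), ([320.8, 241.8, 15.3, 63.4], 0.52), ([436.6, 294.9, 17.5, 15.3], 0.46)]
tin [([185.6, 259.9, 28.6, 26.3], 0.77), ([366.2, 206.4, 107.5, 81.9], 0.29)]
jar [([314.8, 156.3, 28.2, 33.9], 0.73)]
weight [([434.8, 295.0, 19.5, 15.0], 0.74)]
ringdisc [([396.0, 299.3, 27.6, 21.3], 0.59), ([186.2, 260.5, 28.8, 23.3], 0.58)]
brush [([223.6, 277.9, 58.0, 16.6], 0.83)]
spanner [([319.7, 243.1, 15.4, 63.9], 0.6)]
```

View pics/side0.png

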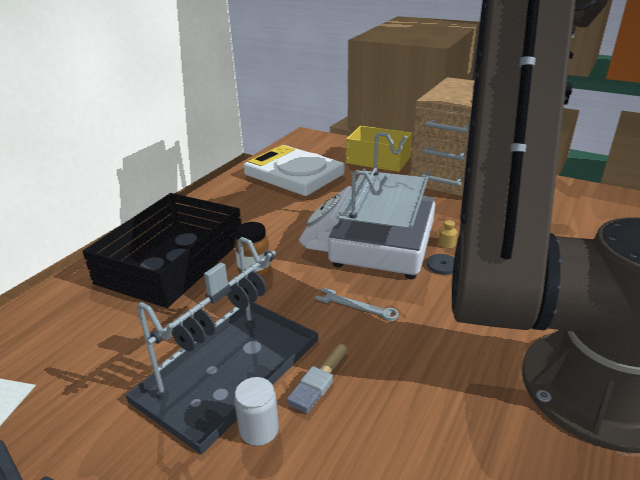

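View pics/top0.png

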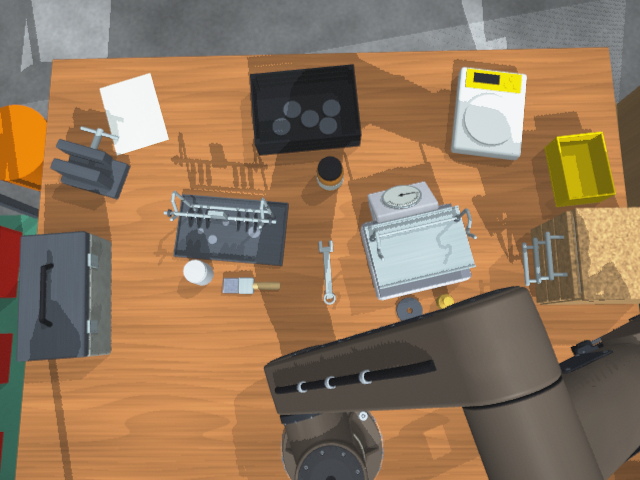

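```bash
python3 - <<'E'
import cv2
a=cv2.imread("pics/top0.png"); cv2.imwrite("pics/tz1.png",cv2.resize(a[170:300,140:300],None,fx=5,fy=4.6,interpolation=cv2.INTER_CUBIC)[:600,:800])
cv2.imwrite("pics/tz2.png",cv2.resize(a[170:320,345:500],None,fx=4,fy=4,interpolation=cv2.INTER_CUBIC))
a=cv2.imread("pics/side0.png"); cv2.imwrite("pics/sz1.png",cv2.resize(a[225:375,120:320],None,fx=4,fy=4,interpolation=cv2.INTER_CUBIC))
cv2.imwrite("pics/sz2.png",cv2.resize(a[120:270,290:470],None,fx=4,fy=4,interpolation=cv2.INTER_CUBIC))
E
```

```text
(no output)
```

View pics/tz1.png

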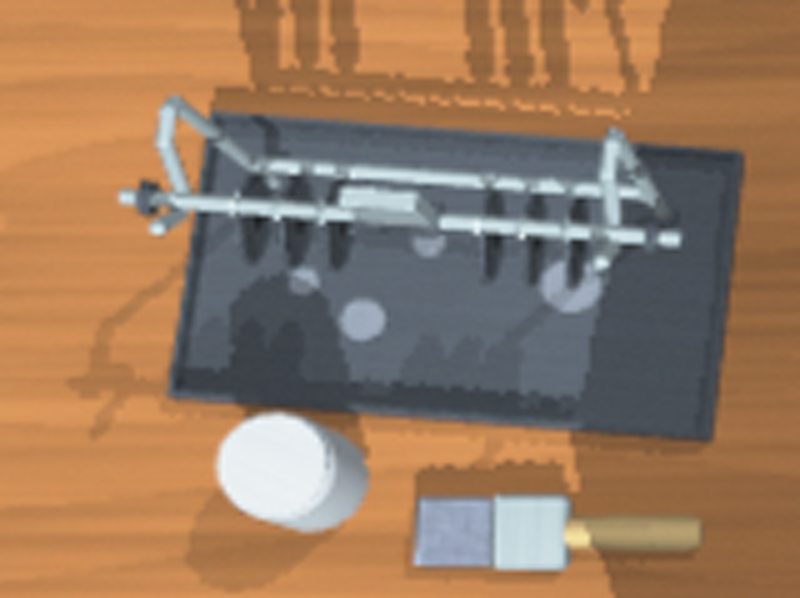

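View pics/tz2.png

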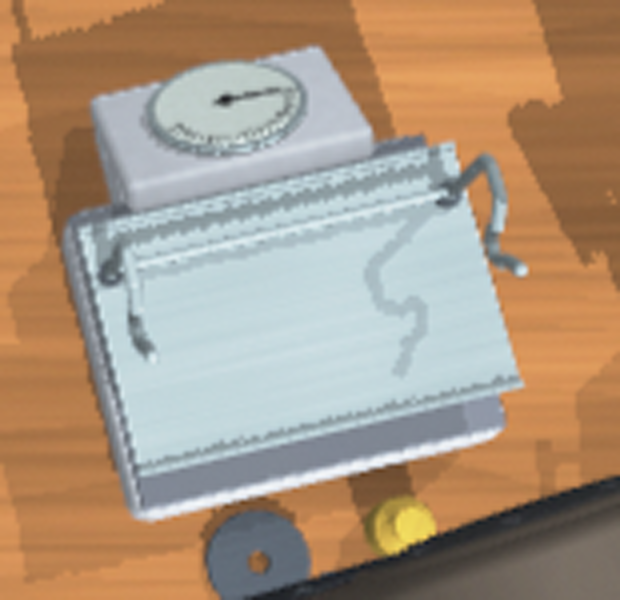

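View pics/sz1.png

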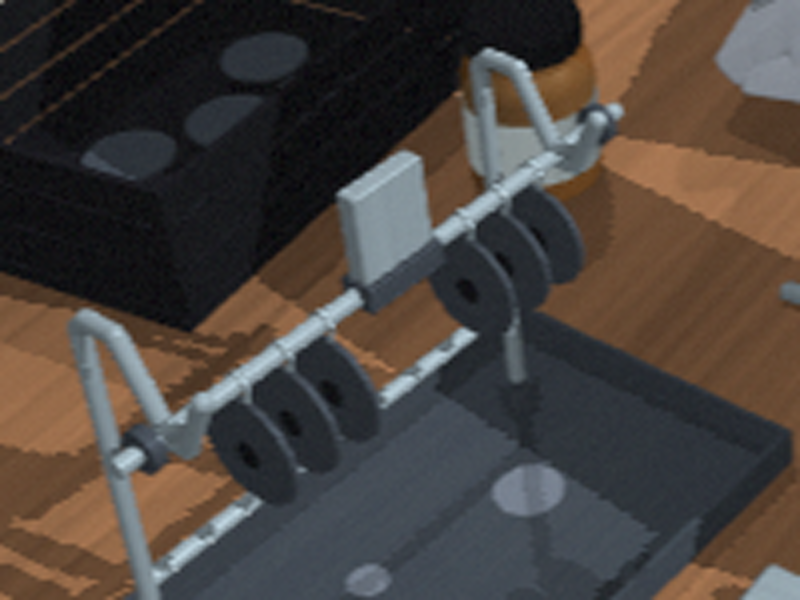

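View pics/sz2.png

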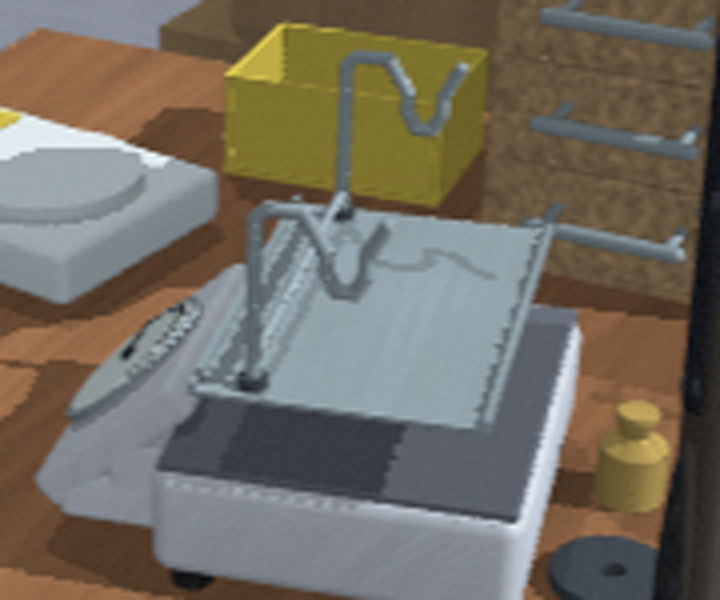

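```bash
cat > h.py <<'E'
import numpy as np
from scipy.optimize import least_squares
CAM={"side":(48.84840513698775,321.04943150094846,239.4919955540098,np.array([[-0.8677899650564304,0.2509222443793961,-0.42892727101802,86.23681129420179],[-0.4965236841925302,-0.47277320060342454,0.7279764637864815,740.6478873160123],[-0.020119830596601718,0.8447032189276896,0.5348566764563787,671.0164394712498],[0,0,0,1]])),
"top":(50.480882673280774,323.30158574452446,239.24590306050314,np.array([[-0.01042608016954548,0.9846408551415319,-0.17428047291205961,292.454299097055],[-0.9996774000466041,-0.014300549638194191,-0.020990238591001586,-13.814975396655937],[-0.02316015302971545,0.17400540412929272,0.9844723087245479,1345.8954917812475],[0,0,0,1]]))}
def proj(cam,P):
    f,cx,cy,E=CAM[cam]; F=240/np.tan(np.radians(f/2))
    q=(np.atleast_2d(P)-E[:3,3])@E[:3,:3]
    return np.c_[cx+F*q[:,0]/-q[:,2], cy-F*q[:,1]/-q[:,2]]
def ray(cam,uv,z):
    f,cx,cy,E=CAM[cam]; F=240/np.tan(np.radians(f/2))
    d=E[:3,:3]@np.array([(uv[0]-cx)/F,-(uv[1]-cy)/F,-1]); o=E[:3,3]
    return o+d*(z-o[2])/d[2]
def place(p,L,z0=0):
    x,y,a=p[:3]; c,s=np.cos(a),np.sin(a); L=np.atleast_2d(np.array(L,float))
    return np.c_[x+c*L[:,0]-s*L[:,1], y+s*L[:,0]+c*L[:,1], L[:,2]+z0]
def fit(obs,z0,p0):
    def r(p): return np.concatenate([(proj(c,place(p,l,z0))[0]-np.array(uv)) for c,l,uv in obs])
    s=least_squares(r,p0,loss='soft_l1',f_scale=1.5); return s.x,r(s.x).reshape(-1,2)
T2=lambda u,v:(345+u/4-.4,170+v/4-.4)
S2=lambda u,v:(290+u/4-.4,120+v/4-.4)
T1=lambda u,v:(140+u/5-.4,170+v/4.6-.4)
S1=lambda u,v:(120+u/4-.4,225+v/4-.4)
E
python3 - <<'E'
from h import *
ob=[("top",[0,135,0],T1(121,197)),("top",[0,-135,0],T1(681,239)),("side",[0,135,0],S1(118,465)),("side",[0,-135,0],S1(620,110)),
("top",[0,0,0],T1(388,217)), ("top",[0,18,46],T1(343,196)),("top",[0,-18,46],T1(418,202)),
("side",[5,18,46],S1(343,197)),("side",[-5,-18,46],S1(425,163)),("side",[5,-18,46],S1(405,153)),("side",[-5,18,46],S1(358,205))]
for sub in (ob,[o for o in ob if o[0]=="top"],[o for o in ob if o[0]=="side"]):
    x,r=fit(sub,165,[550,200,0]); print("hanger",x.round(3)); print(r.round(1).tolist())
ob=[("top",[46,105,-66],T2(110,272)),("top",[46,-105,-66],T2(447,198)),
("side",[46,105,-66],S2(252,382)),("side",[46,-105,-66],S2(345,212)),
("side",[46,105,32],S2(258,208)),("side",[46,-105,32],S2(350,57)),
("side",[0,105,-8],S2(350,292)),("side",[0,-105,-8],S2(430,130)),
("side",[-18,105,34],S2(383,225)),("side",[-18,-105,34],S2(462,67)),
("top",[-18,105,34],T2(152,357)),("top",[-18,-105,34],T2(522,270)),
("top",[0,105,-8],T2(135,325)),("top",[0,-105,-8],T2(492,245)),]
for sub in (ob,[o for o in ob if o[0]=="top"],[o for o in ob if o[0]=="side"]):
    x,r=fit(sub,198,[550,-200,0.2]); print("scale",x.round(3)); print(r.round(1).tolist())
E
```

```text
hanger [ 5.57132e+02  2.59093e+02 -1.03000e-01]
[[-0.2, 0.5], [-0.4, 1.1], [-0.1, 1.0], [-0.1, -0.1], [2.0, 1.0], [-1.2, 0.6], [-0.7, 0.6], [-1.4, -1.4], [-0.1, -2.2], [0.2, -1.7], [-0.5, -1.1]]
hanger [ 5.58934e+02  2.58442e+02 -9.80000e-02]
[[0.1, 0.1], [-0.1, 0.1], [2.3, 0.3], [-0.9, -0.2], [-0.4, -0.2]]
hanger [ 5.55154e+02  2.60766e+02 -1.04000e-01]
[[-0.0, 2.1], [0.4, 0.7], [-1.2, -0.4], [0.3, -1.2], [0.6, -0.8], [-0.2, -0.2]]
scale [ 4.84756e+02 -2.18107e+02  2.11000e-01]
[[-0.1, 0.8], [0.1, 0.2], [0.3, -0.3], [-0.4, -0.0], [-0.6, -0.4], [-0.1, -0.6], [-1.3, -0.2], [-1.0, -0.4], [0.4, -1.8], [-0.0, -1.3], [-0.5, -0.6], [-0.4, 0.2], [0.2, 2.4], [0.0, 2.2]]
scale [ 4.86602e+02 -2.18418e+02  2.11000e-01]
[[0.1, 0.0], [0.1, -0.5], [-0.3, -1.4], [-0.3, -0.6], [0.4, 1.6], [0.1, 1.4]]
scale [ 4.82925e+02 -2.15783e+02  2.09000e-01]
[[0.5, 0.4], [0.0, 0.5], [-0.4, 0.2], [0.3, -0.2], [-1.0, 0.4], [-0.6, 0.1], [0.7, -1.2], [0.4, -0.8]]
```

Emit:
send_rows:
  plan: "0 0 -20 -0.131 95;0 0 -20 -0.131 95;0 0 -20 -0.131 95;0 0 -20 -0.131 95;0 0 -20 -0.131 95;0 0 -20 -0.131 95;0 0 -20 -0.131 95;0 0 -20 -0.131 95"

```text
t: 2.1
eef_pos: [254.4, -569.7, 355.7]
tcp_rot: [-3.139, -0.006, 1.507]
ft_force: [0.5, 0.2, -0.4]
opening: 0.999
```

```bash
cat >> h.py <<'E'
def rel(s,target,yaw=None):
    from scipy.spatial.transform import Rotation as R
    M=R.from_euler('xyz',s["tcp_rot"]).as_matrix()
    d=M.T@(np.array(target)-s["eef_pos"])
    print("t %.2f"%s["t"],"pos",s["eef_pos"].round(1),"rot",s["tcp_rot"].round(4),"F",s["ft_force"].round(2),"M",s["moment"].round(2),"op %.3f"%s["opening"])
    print("tool shift",d.round(1),"turn",None if yaw is None else round(-(yaw-s["tcp_rot"][2]),4))
E
python3 - <<'E'
from h import *
from cell import env
rel(env.state(),[557.1,259,300],1.468)
E
```

```text
t 2.10 pos [ 254.4 -569.7  355.7] rot [-3.1393 -0.0059  1.5072] F [ 0.48  0.17 -0.43] M [-0.03 -0.1  -0.  ] op 0.999
tool shift [845.9 249.6  60.2] turn 0.0392
```

Emit:
send_rows:
  plan: "40 12 0 0.02 95;40 12 0 0.02 95;40 12 0 0 95;40 12 0 0 95;40 12 0 0 95;40 12 0 0 95;40 12 0 0 95;40 12 0 0 95"

```text
t: 2.9
eef_pos: [381.1, -253.1, 358.4]
tcp_rot: [3.141, -0.001, 1.465]
ft_force: [0.1, 0.6, 0.8]
opening: 1.001
```

```bash
python3 - <<'E'
from h import *
from cell import env
rel(env.state(),[557.1,259,300],1.468)
E
```

```text
t 2.90 pos [ 381.1 -253.1  358.4] rot [ 3.1412e+00 -1.2000e-03  1.4652e+00] F [0.09 0.62 0.76] M [-0.02 -0.1   0.  ] op 1.001
tool shift [527.8 121.   59.1] turn -0.0028
```

Emit:
send_rows:
  plan: "40 9 0 0 95;40 9 0 0 95;40 9 0 0 95;40 9 0 0 95;40 9 0 0 95;40 9 0 0 95;40 9 0 0 95;40 9 0 0 95"

```text
t: 3.7
eef_pos: [488.1, 71.5, 360.7]
tcp_rot: [3.136, -0.0, 1.465]
ft_force: [1.5, -0.7, 0.1]
opening: 0.999
```

Emit:
send_rows:
  plan: "40 9 0 0 95;40 9 0 0 95;40 9 0 0 95;40 9 0 0 95;20 5 5 0 95;10 2 5 0 95;0 0 0 0 95;0 0 0 0 95"

```text
t: 4.5
eef_pos: [552.0, 268.2, 349.8]
tcp_rot: [3.136, 0.0, 1.47]
ft_force: [-0.4, -0.9, 0.1]
opening: 1.002
```

```bash
python3 - <<'E'
from h import *
from cell import env
rel(env.state(),[557.1,259,300],1.468)
E
```

```text
t 4.50 pos [552.  268.2 349.8] rot [3.1365e+00 2.0000e-04 1.4701e+00] F [-0.39 -0.92  0.07] M [-0.03 -0.12 -0.04] op 1.002
tool shift [-8.7  5.7 49.8] turn 0.0021
```

Emit:
send_rows:
  plan: "-4 3 20 0 95;-4 3 20 0 95;0 0 20 0 95;0 0 20 0 95;0 0 20 0 95;0 0 15 0 95;0 0 0 0 95;0 0 0 0 95"

```text
t: 5.3
eef_pos: [558.2, 249.0, 237.2]
tcp_rot: [3.129, -0.002, 1.46]
ft_force: [-0.0, 0.7, -0.1]
opening: 1.0
```

```bash
python3 - <<'E'
from h import *
from cell import env,eyes
import cv2
for n in ["side","top"]:
    a=eyes.read_camera(n)["image"][:,:,::-1]; cv2.imwrite(f"pics/{n}1.png",a)
    b=a[180:375,110:330] if n=="side" else a[170:260,150:300]
    cv2.imwrite(f"pics/{n}1z.png",cv2.resize(b,None,fx=3,fy=3,interpolation=cv2.INTER_CUBIC) if n=="side" else cv2.resize(b,None,fx=5,fy=5,interpolation=cv2.INTER_CUBIC))
s=env.state(); rel(s,[557.1,259,176],1.468)
E
```

```text
t 5.40 pos [558.3 249.4 237.4] rot [ 3.1286e+00 -2.1000e-03  1.4605e+00] F [-0.55  0.09 -0.66] M [-0.02 -0.12 -0.  ] op 0.999
tool shift [ 9.3 -3.1 61.4] turn -0.0075
```

View pics/side1z.png

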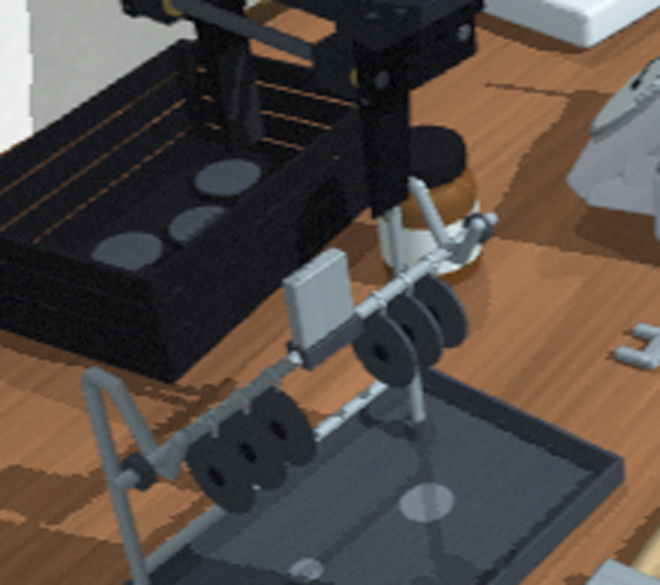

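View pics/top1z.png

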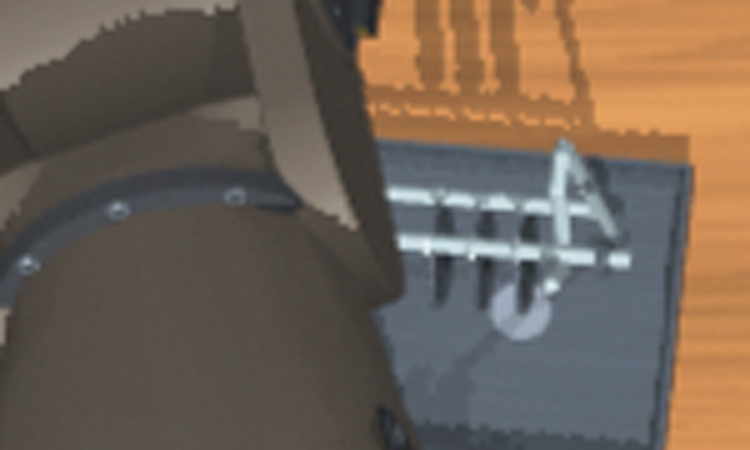

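```bash
python3 - <<'E'
from h import *
from scipy.spatial.transform import Rotation as R
M=R.from_euler('xyz',[3.1286,-.0021,1.4605]).as_matrix(); p=np.array([558.3,249.4,237.4])
for sy in (1,-1):
  for w in (47.5,59.5):
    for x in (-10,10):
      q=proj("side",p+M@np.array([x,sy*w,0]))[0]; print(sy,w,x,q.round(1),((q-[110,180])*3).round(0))
E
```

```text
1 47.5 -10 [199.3 237.1] [268. 171.]
1 47.5 10 [189.6 242.9] [239. 189.]
1 59.5 -10 [194.  234.8] [252. 164.]
1 59.5 10 [184.2 240.4] [223. 181.]
-1 47.5 -10 [244.2 257.2] [403. 232.]
-1 47.5 10 [234.6 263.7] [374. 251.]
-1 59.5 -10 [250.2 259.9] [421. 240.]
-1 59.5 10 [240.7 266.5] [392. 259.]
```

```bash
python3 - <<'E'
import cv2
a=cv2.imread("pics/side1.png")[190:300,170:290]; cv2.imwrite("pics/s1zz.png",cv2.resize(a,None,fx=5,fy=5,interpolation=cv2.INTER_CUBIC))
E
```

```text
(no output)
```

View pics/s1zz.png

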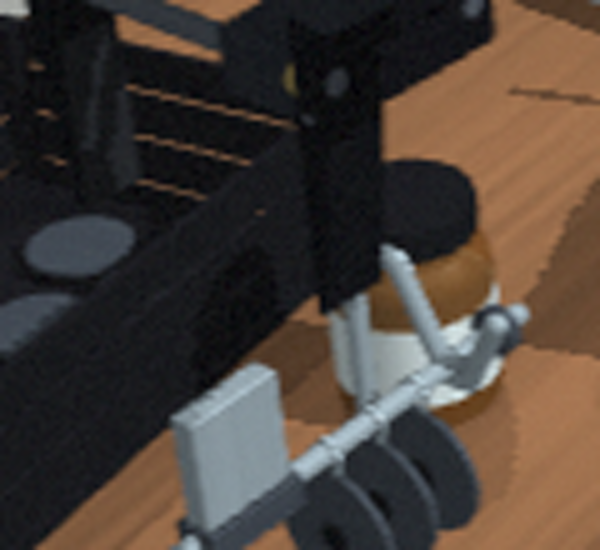

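Emit:
send_rows:
  plan: "5 -2 6 0 95;3 -1 8 0 95;0 0 8 0 95;0 0 8 0 95;0 0 8 0 95;0 0 5 0 95;0 0 0 0 95;0 0 0 0 95"

```text
t: 6.2
eef_pos: [556.8, 258.7, 191.6]
tcp_rot: [3.127, -0.003, 1.461]
ft_force: [0.1, 0.5, 0.7]
opening: 0.999
```

```bash
python3 - <<'E'
from h import *
from cell import env
rel(env.state(),[557.1,259,176],1.468)
E
```

```text
t 6.20 pos [556.8 258.7 191.6] rot [ 3.1273e+00 -2.6000e-03  1.4610e+00] F [0.07 0.46 0.7 ] M [-0.02 -0.05 -0.  ] op 0.999
tool shift [ 0.3  0.1 15.6] turn -0.007
```

Emit:
send_rows:
  plan: "0 0 5 -0.007 95;0 0 5 0 95;0 0 4 0 60;0 0 0 0 40;0 0 0 0 30;0 0 0 0 24;0 0 0 0 24;0 0 0 0 24"

```text
t: 7.0
eef_pos: [557.5, 258.7, 177.3]
tcp_rot: [3.126, -0.003, 1.468]
ft_force: [0.1, -0.6, -0.0]
opening: 0.549
```

```bash
python3 - <<'E'
from h import *
from cell import env,eyes
import cv2
a=eyes.read_camera("side")["image"][:,:,::-1]; cv2.imwrite("pics/side2.png",a)
cv2.imwrite("pics/side2z.png",cv2.resize(a[200:350,130:290],None,fx=4,fy=4,interpolation=cv2.INTER_CUBIC))
s=env.state(); rel(s,[557.1,259,176],1.468)
E
```

```text
t 7.05 pos [557.5 258.7 177.3] rot [ 3.1259 -0.0032  1.4684] F [-0.49 -0.46 -0.17] M [-0.07 -0.09  0.  ] op 0.509
tool shift [ 0.2 -0.4  1.3] turn 0.0004
```

View pics/side2z.png

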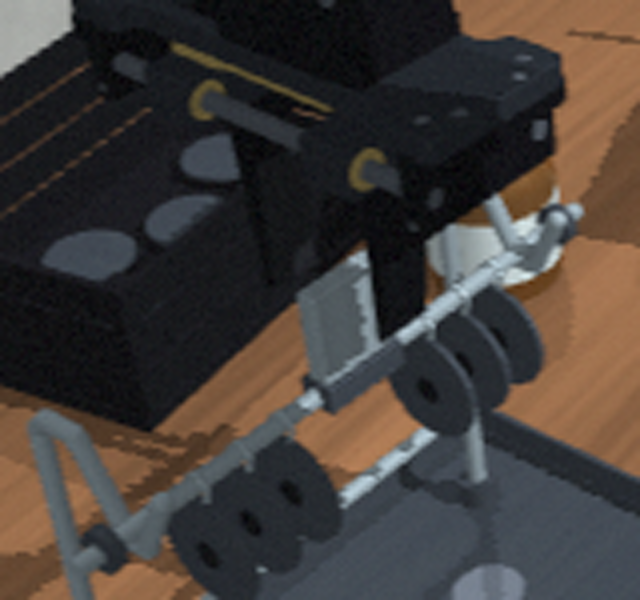

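Emit:
send_rows:
  plan: "0 0 0 0 20;0 0 0 0 20;0 0 0 0 20;0 0 0 0 20"

```text
t: 7.45
eef_pos: [557.5, 258.7, 177.5]
tcp_rot: [3.125, -0.003, 1.468]
ft_force: [0.4, 0.1, -0.0]
opening: 0.221
```

```bash
python3 - <<'E'
from h import *
from cell import env,eyes
import cv2
a=eyes.read_camera("side")["image"][:,:,::-1]; cv2.imwrite("pics/side3.png",a)
cv2.imwrite("pics/side3z.png",cv2.resize(a[220:330,150:270],None,fx=5,fy=5,interpolation=cv2.INTER_CUBIC))
s=env.state(); rel(s,[557.1,259,176],1.468)
E
```

```text
t 7.50 pos [557.5 258.8 177.5] rot [ 3.1255 -0.0034  1.4685] F [0.22 0.11 0.61] M [ 0.07 -0.05 -0.07] op 0.216
tool shift [ 0.2 -0.5  1.5] turn 0.0005
```

View pics/side3z.png

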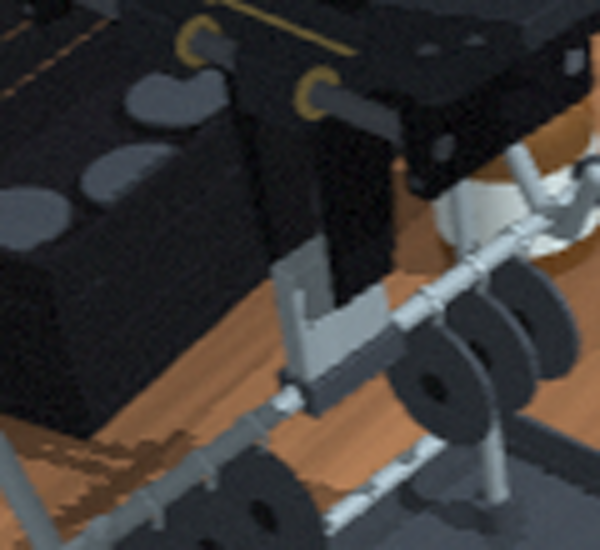

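Emit:
send_rows:
  plan: "0 0 0 0 4;0 0 0 0 4;0 0 0 0 4;0 0 0 0 4"

```text
t: 7.9
eef_pos: [558.1, 258.7, 177.5]
tcp_rot: [3.124, -0.003, 1.469]
ft_force: [0.7, -0.1, 0.1]
opening: 0.102
```

```bash
python3 - <<'E'
from h import *
from cell import env,eyes
import cv2
a=eyes.read_camera("side")["image"][:,:,::-1]; cv2.imwrite("pics/side4.png",a)
cv2.imwrite("pics/side4z.png",cv2.resize(a[220:370,130:290],None,fx=4,fy=4,interpolation=cv2.INTER_CUBIC))
s=env.state(); rel(s,[557.1,259,176],1.468)
E
```

```text
t 7.95 pos [558.1 258.7 177.5] rot [ 3.1244 -0.0035  1.4685] F [ 0.73 -0.26 -0.28] M [-0.08 -0.3   0.02] op 0.105
tool shift [ 0.2 -1.   1.5] turn 0.0005
```

View pics/side4z.png

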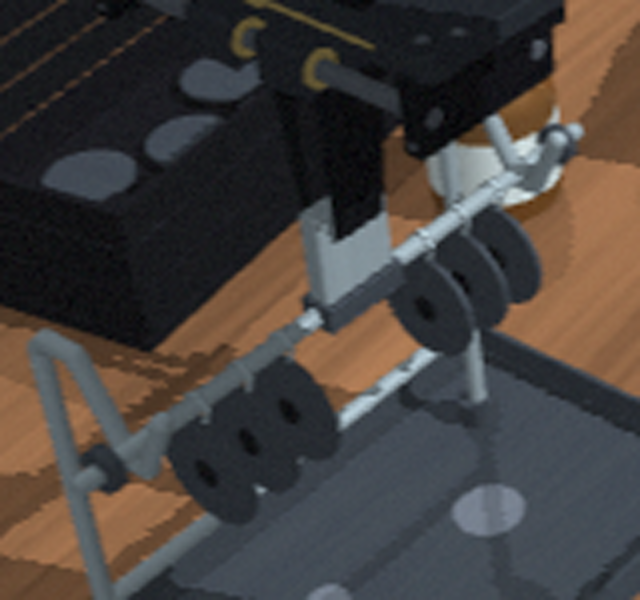

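```bash
python3 - <<'E'
from h import *
import cv2
from scipy.spatial.transform import Rotation as R
M=R.from_euler('xyz',[3.1244,-.0035,1.4685]).as_matrix(); p=np.array([558.1,258.7,177.5])
Z=lambda q:((q-[130,220])*4).round(0)
print("TCP",[Z(proj("side",p+M@np.array([x,-y,-z]))[0]) for z in (0,13,19) for x in (-10,10) for y in(5,17)])
h=[557.1,259,-.103]
print("lug -x face top/bot corners",Z(proj("side",place(h,[[-5,18,46],[-5,-18,46],[-5,18,6],[-5,-18,6]],165))))
E
```

```text
TCP [array([377., 252.]), array([400., 263.]), array([340., 278.]), array([363., 290.]), array([374., 225.]), array([396., 236.]), array([336., 251.]), array([359., 263.]), array([372., 213.]), array([395., 224.]), array([335., 239.]), array([357., 250.])]
lug -x face top/bot corners [[315. 219.]
 [383. 173.]
 [329. 304.]
 [395. 256.]]
```

```bash
python3 - <<'E'
import cv2
a=cv2.imread("pics/side4.png")[255:310,195:245]; cv2.imwrite("pics/s4zz.png",cv2.resize(a,None,fx=10,fy=10,interpolation=cv2.INTER_CUBIC))
E
```

```text
(no output)
```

View pics/s4zz.png

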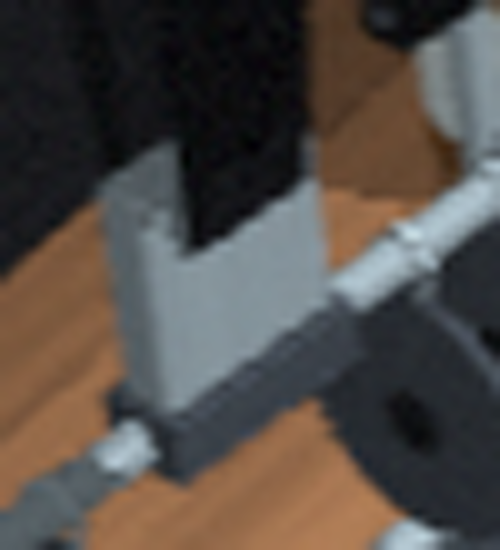

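Emit:
send_rows:
  plan: "0 0 0 0 26;0 0 0 0 26;0 0 0 0 26;0 0 3 0 26;0 0 4 0 26;0 0 4 0 26;0 0 0 0 26;0 0 0 0 26"

```text
t: 8.75
eef_pos: [557.5, 258.7, 165.1]
tcp_rot: [3.126, -0.003, 1.468]
ft_force: [0.6, 0.6, 0.2]
opening: 0.277
```

```bash
python3 - <<'E'
from h import *
from cell import env,eyes
import cv2
a=eyes.read_camera("side")["image"][:,:,::-1]; cv2.imwrite("pics/side5.png",a)
cv2.imwrite("pics/side5z.png",cv2.resize(a[240:310,190:260],None,fx=8,fy=8,interpolation=cv2.INTER_CUBIC))
s=env.state(); rel(s,[557.1,259,165],1.468)
E
```

```text
t 8.80 pos [557.5 258.7 165.1] rot [ 3.1264e+00 -3.0000e-03  1.4684e+00] F [-0.04  0.53 -0.65] M [-0.05 -0.1  -0.03] op 0.276
tool shift [ 0.3 -0.4  0.1] turn 0.0004
```

View pics/side5z.png

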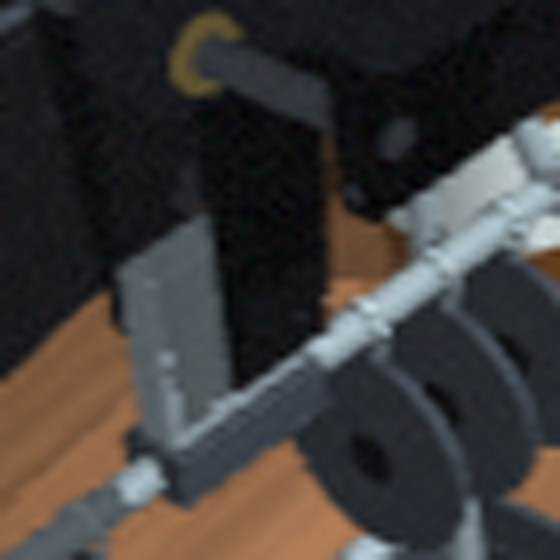

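Emit:
send_rows:
  plan: "0 0 0 0 4;0 0 0 0 4;0 0 0 0 4;0 0 0 0 4"

```text
t: 9.2
eef_pos: [558.4, 258.7, 165.5]
tcp_rot: [3.124, -0.003, 1.469]
ft_force: [1.9, -0.3, -2.4]
opening: 0.103
```

```bash
python3 - <<'E'
from h import *
from cell import env,eyes
import cv2
a=eyes.read_camera("side")["image"][:,:,::-1]; cv2.imwrite("pics/side6.png",a)
cv2.imwrite("pics/side6z.png",cv2.resize(a[240:310,190:260],None,fx=8,fy=8,interpolation=cv2.INTER_CUBIC))
s=env.state(); rel(s,[557.1,259,165],1.468)
E
```

```text
t 9.25 pos [558.4 258.7 165.4] rot [ 3.1241 -0.0034  1.4686] F [ 2.39 -1.4  -1.88] M [-0.09 -0.43  0.11] op 0.107
tool shift [ 0.2 -1.3  0.4] turn 0.0006
```

View pics/side6z.png

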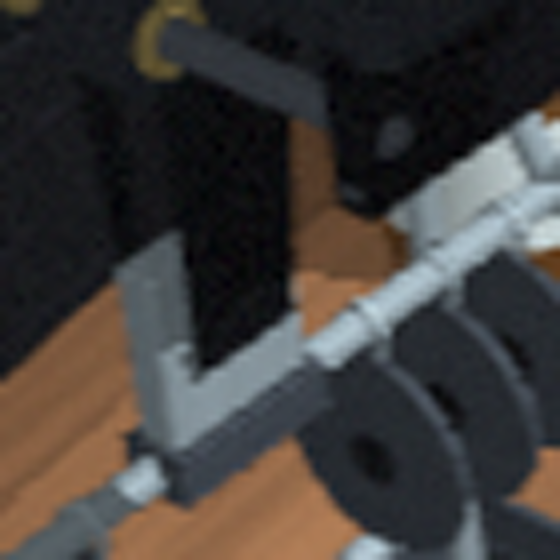

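Emit:
send_rows:
  plan: "0 0 -2 0 4;0 0.1 -3 0 4;0 0.1 -4 0 4;0 0.1 -5 0 4;0 0.1 -6 0 4;0 0.1 -6 0 4;0 0 -3 0 4;0 0 0 0 4"

```text
t: 10.05
eef_pos: [556.3, 258.2, 194.9]
tcp_rot: [3.13, -0.001, 1.468]
ft_force: [0.8, 0.3, -7.2]
opening: 0.101
```

```bash
python3 - <<'E'
from h import *
from cell import env,eyes
import cv2
a=eyes.read_camera("side")["image"][:,:,::-1]; cv2.imwrite("pics/side7.png",a)
cv2.imwrite("pics/side7z.png",cv2.resize(a[190:390,110:310],None,fx=3,fy=3,interpolation=cv2.INTER_CUBIC))
s=env.state(); rel(s,[484.7,-218,280],.211+np.pi/2)
E
```

```text
t 10.10 pos [556.2 258.2 194.7] rot [ 3.1305e+00 -1.0000e-03  1.4684e+00] F [ 0.3   0.24 -6.61] M [-0.03 -0.06  0.03] op 0.108
tool shift [-480.9  -21.5  -86.1] turn -0.3134
```

View pics/side7z.png

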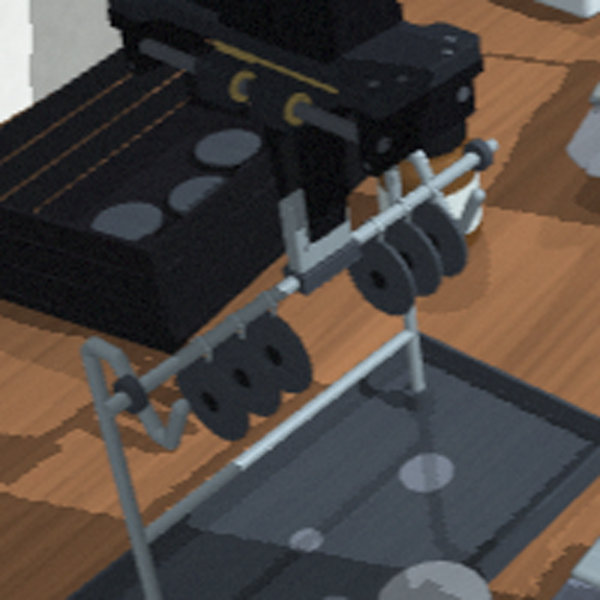

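Emit:
send_rows:
  plan: "0 0.1 -5 0 4;0 0.1 -9 0 4;0 0.1 -11 0 4;0 0.1 -12 0 4;0 0.1 -12 0 4;0 0.1 -12 0 4;0 0.1 -12 0 4;0 0 -9 0 4"

```text
t: 10.9
eef_pos: [555.6, 258.0, 283.6]
tcp_rot: [3.131, -0.001, 1.468]
ft_force: [0.7, 1.4, -7.5]
opening: 0.105
```

```bash
python3 - <<'E'
from h import *
from cell import env,eyes
s=env.state(); rel(s,[484.7,-218,285],.211+np.pi/2)
E
```

```text
t 10.90 pos [555.6 258.  283.6] rot [ 3.1311e+00 -8.0000e-04  1.4684e+00] F [ 0.66  1.4  -7.5 ] M [-0.08 -0.12 -0.06] op 0.105
tool shift [-480.7  -21.9   -2. ] turn -0.3134
```

Emit:
send_rows:
  plan: "-5 0 -3 -0.013 4;-10 0 -4 -0.013 4;-15 0 -4 -0.013 4;-18 -0.5 -4 -0.013 4;-20 -1 -4 -0.013 4;-20 -1.5 -4 -0.013 4;-20 -2 -2 -0.013 4;-20 -2 0 -0.013 4"

```text
t: 11.7
eef_pos: [540.6, 123.1, 309.5]
tcp_rot: [3.134, 0.002, 1.584]
ft_force: [0.9, -0.2, -7.7]
opening: 0.104
```

```bash
python3 - <<'E'
from h import *
from cell import env,eyes
s=env.state(); rel(s,[484.7,-218,308],.211+np.pi/2)
E
```

```text
t 11.70 pos [540.6 123.1 309.5] rot [3.1338e+00 1.5000e-03 1.5842e+00] F [ 0.89 -0.16 -7.7 ] M [-0.04 -0.12 -0.04] op 0.104
tool shift [-340.3  -60.5    1.6] turn -0.1976
```

Emit:
send_rows:
  plan: "-20 -3 0 -0.013 4;-20 -3 0 -0.013 4;-20 -3 0 -0.013 4;-20 -3 0 -0.013 4;-20 -4 0 -0.013 4;-20 -4 0 -0.013 4;-20 -5 0 -0.013 4;-20 -5 0 -0.013 4"

```text
t: 12.5
eef_pos: [515.1, -50.6, 308.5]
tcp_rot: [3.139, 0.003, 1.696]
ft_force: [0.6, -0.2, -7.3]
opening: 0.105
```

```bash
python3 - <<'E'
from h import *
from cell import env,eyes
s=env.state(); rel(s,[484.7,-218,308],.211+np.pi/2)
E
```

```text
t 12.50 pos [515.1 -50.6 308.5] rot [3.1393e+00 2.9000e-03 1.6964e+00] F [ 0.6  -0.24 -7.32] M [-0.   -0.1  -0.04] op 0.105
tool shift [-162.3  -51.1    0.8] turn -0.0854
```

Emit:
send_rows:
  plan: "-20 -6 0 -0.012 4;-20 -6 0 -0.012 4;-20 -6 0 -0.012 4;-20 -7 0 -0.012 4;-18 -6 0 -0.012 4;-14 -5 0 -0.012 4;-10 -4 0 -0.008 4;-6 -2 0 0 4"

```text
t: 13.3
eef_pos: [487.0, -194.7, 307.5]
tcp_rot: [-3.139, 0.002, 1.781]
ft_force: [-0.3, -0.3, -7.8]
opening: 0.1
```

Emit:
send_rows:
  plan: "-4 -1 0 0 4;0 0 0 0 4;0 0 0 0 4"

```text
t: 13.6
eef_pos: [486.0, -199.7, 307.3]
tcp_rot: [-3.138, 0.001, 1.78]
ft_force: [-0.7, 0.3, -6.3]
opening: 0.105
```

```bash
python3 - <<'E'
from h import *
from cell import env,eyes
import cv2
for n in ["side","top"]:
    a=eyes.read_camera(n)["image"][:,:,::-1]; cv2.imwrite(f"pics/{n}8.png",a)
    b=a[70:270,280:480] if n=="side" else a[170:320,345:545]
    cv2.imwrite(f"pics/{n}8z.png",cv2.resize(b,None,fx=3,fy=3,interpolation=cv2.INTER_CUBIC) if n=="side" else cv2.resize(b,None,fx=4,fy=4,interpolation=cv2.INTER_CUBIC))
s=env.state(); rel(s,[484.7,-218,308],.211+np.pi/2)
E
```

```text
t 13.70 pos [ 486.1 -199.5  307.3] rot [-3.1381e+00  1.3000e-03  1.7805e+00] F [-0.2  -0.34 -7.13] M [ 0.02 -0.12 -0.03] op 0.105
tool shift [-17.8  -5.2  -0.7] turn -0.0013
```

View pics/side8z.png

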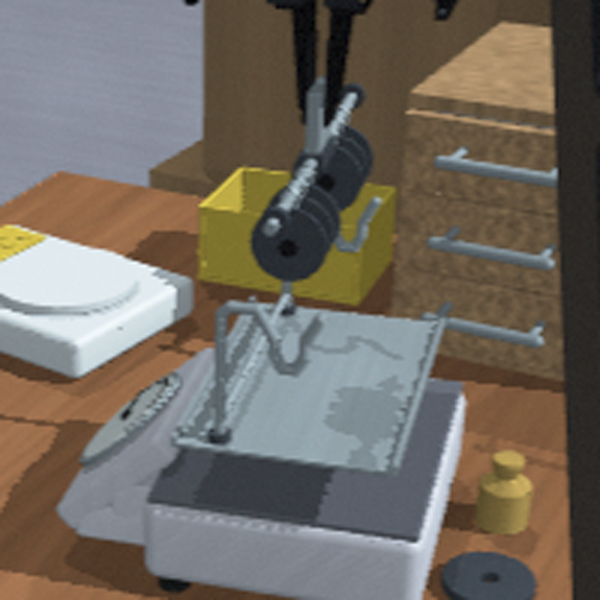

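View pics/top8z.png

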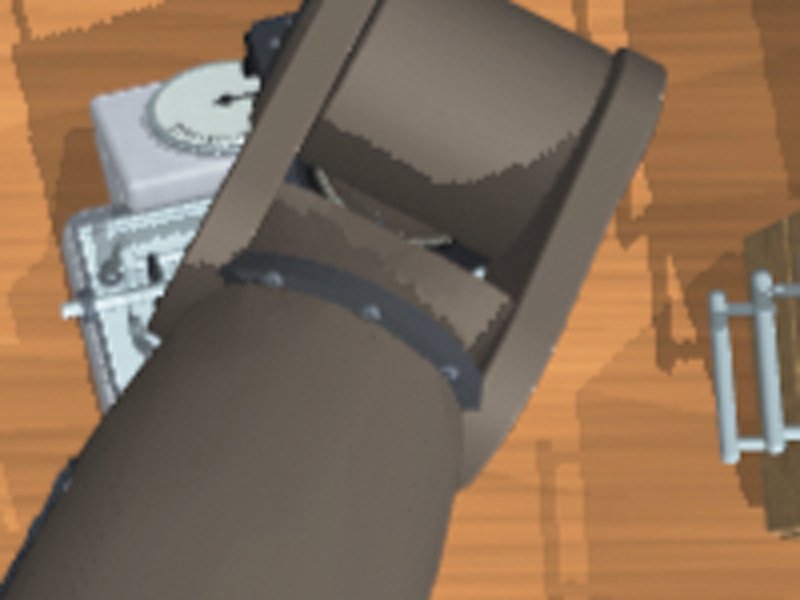

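Emit:
send_rows:
  plan: "-5 -1.5 2 0 4;-6 -2 3 0 4;-5 -1.5 6 0 4;-2 0 8 0 4;0 0 8 0 4;0 0 8 0 4;0 0 3 0 4;0 0 0 0 4"

```text
t: 14.5
eef_pos: [484.6, -219.0, 264.9]
tcp_rot: [-3.137, -0.0, 1.782]
ft_force: [-0.7, -0.1, -5.7]
opening: 0.105
```

```bash
python3 - <<'E'
from h import *
from cell import env,eyes
import cv2
for n in ["side","top"]:
    a=eyes.read_camera(n)["image"][:,:,::-1]; cv2.imwrite(f"pics/{n}9.png",a)
    b=a[90:210,345:435] if n=="side" else a[200:320,345:425]
    cv2.imwrite(f"pics/{n}9z.png",cv2.resize(b,None,fx=5,fy=5,interpolation=cv2.INTER_CUBIC))
s=env.state(); rel(s,[484.7,-218,260],.211+np.pi/2)
E
```

```text
t 14.60 pos [ 484.8 -219.   265.5] rot [-3.1375e+00  5.0000e-04  1.7817e+00] F [-0.21 -0.32 -6.29] M [ 0.01 -0.13 -0.01] op 0.101
tool shift [1.  0.1 5.5] turn -0.0001
```

View pics/side9z.png

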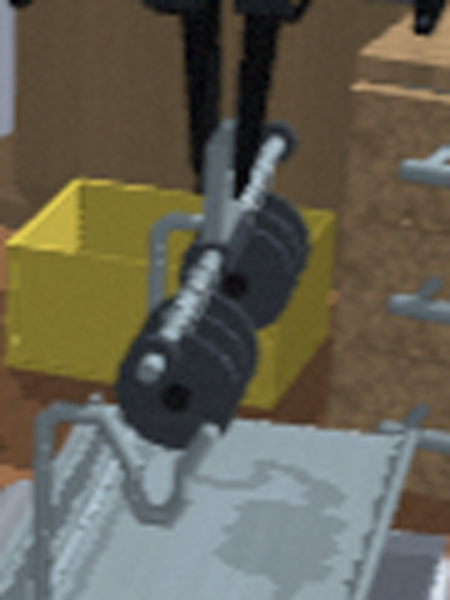

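View pics/top9z.png

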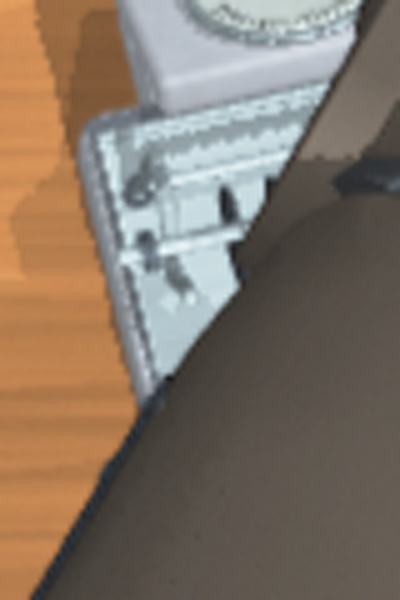

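```bash
python3 - <<'E'
from h import *
S=lambda u,v:(345+u/5-.4,90+v/5-.4)
T=lambda u,v:(345+u/5-.4,200+v/5-.4)
ob=[("side",[0,135,0],S(151,367)),("side",[0,-119,0],S(280,145)),("top",[0,135,0],T(122,258)),("top",[0,90,0],T(215,238))]
for sub in (ob,ob[:2],ob[2:]):
    x,r=fit(sub,265.2,[485,-218,.2]); print(x.round(3),r.round(1).tolist())
p=[484.8,-219,.211]
print(proj("side",place(p,[[0,135,0],[0,-119,0]],265.2)),proj("top",place(p,[[0,135,0]],265.2)), [o[2] for o in ob])
# direct image-side check: project home hanger per side-only scale fit
for q in ([484.756,-218.107,.211],[482.9,-215.8,.209]):
    print(((proj("side",place(q,[[0,135,0],[0,-119,0],[0,105,-8],[0,105,0]],198))-[345,90])*5).round(0).tolist())
E
```

```text
[ 4.82558e+02 -2.18921e+02  2.03000e-01] [[-0.4, 0.3], [0.0, -0.6], [-0.8, 0.5], [1.1, -0.0]]
[ 4.82112e+02 -2.18847e+02  2.06000e-01] [[-0.0, 0.4], [0.0, -0.6]]
[ 4.82600e+02 -2.18745e+02  1.99000e-01] [[-1.0, 0.2], [0.9, -0.2]]
[[373.86384829 163.11009697]
 [399.26254122 117.80036855]] [[368.32027247 251.1213403 ]] [(374.8, 163.0), (400.6, 118.6), (369.0, 251.2), (387.6, 247.2)]
[[138.0, 528.0], [262.0, 281.0], [154.0, 512.0], [155.0, 494.0]]
[[139.0, 531.0], [264.0, 283.0], [155.0, 515.0], [156.0, 497.0]]
```

Emit:
send_rows:
  plan: "0.5 0.5 4 0 4;0.5 0.5 5 0 4;0.5 0.5 6 0 4;0 0 6 0 4;0 0 6 0 4;0 0 6 0 4;0 0 3 0 4;0 0 0 0 4"

```text
t: 15.4
eef_pos: [486.2, -217.0, 226.7]
tcp_rot: [-3.138, 0.001, 1.782]
ft_force: [0.0, 0.1, -6.7]
opening: 0.104
```

```bash
python3 - <<'E'
from h import *
from cell import env,eyes
import cv2
for n in ["side"]:
    a=eyes.read_camera(n)["image"][:,:,::-1]; cv2.imwrite(f"pics/{n}10.png",a)
    b=a[110:210,345:435]
    cv2.imwrite(f"pics/{n}10z.png",cv2.resize(b,None,fx=6,fy=6,interpolation=cv2.INTER_CUBIC))
s=env.state(); rel(s,[484.7,-218,225],.211+np.pi/2)
E
```

```text
t 15.45 pos [ 486.2 -217.1  226.9] rot [-3.1384e+00  1.3000e-03  1.7820e+00] F [-0.43 -0.93 -6.52] M [ 0.01 -0.12 -0.04] op 0.104
tool shift [-0.6 -1.7  2. ] turn 0.0002
```

View pics/side10z.png

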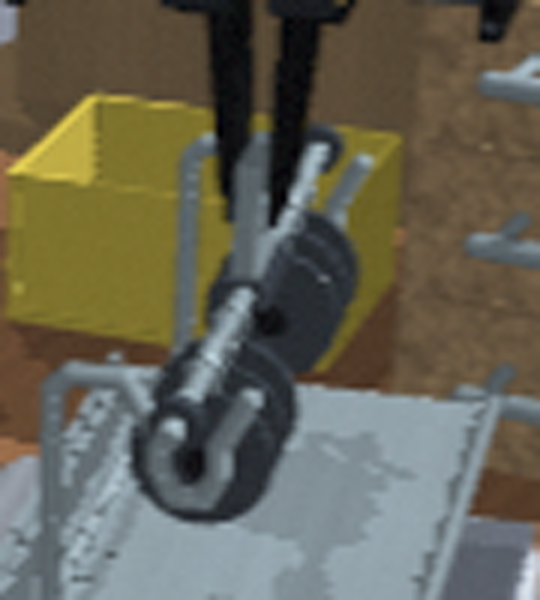

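Emit:
send_rows:
  plan: "0 0 2 0 4;0 0 3 0 4;0 0 3 0 4;0 0 3 0 4;0 0 2 0 4;0 0 1 0 4;0 0 0 0 4"

```text
t: 16.15
eef_pos: [486.5, -217.3, 212.3]
tcp_rot: [-3.139, 0.002, 1.782]
ft_force: [1.2, 0.0, -7.0]
opening: 0.098
```

```bash
python3 - <<'E'
from h import *
from cell import env,eyes
import cv2
for n in ["side"]:
    a=eyes.read_camera(n)["image"][:,:,::-1]; cv2.imwrite(f"pics/{n}11.png",a)
    b=a[120:210,345:435]
    cv2.imwrite(f"pics/{n}11z.png",cv2.resize(b,None,fx=6.6,fy=6.6,interpolation=cv2.INTER_CUBIC))
s=env.state(); rel(s,[486.2,-217.1,198],.211+np.pi/2)
E
```

```text
t 16.20 pos [ 486.5 -217.3  212.4] rot [-3.1394e+00  2.3000e-03  1.7820e+00] F [ 1.09 -1.12 -6.34] M [ 0.03 -0.06  0.04] op 0.101
tool shift [ 0.3 -0.2 14.4] turn 0.0002
```

View pics/side11z.png

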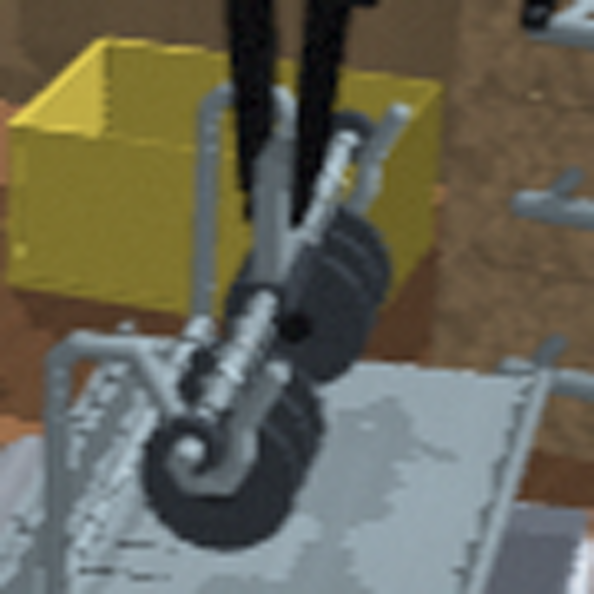

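Emit:
send_rows:
  plan: "0 0 1.5 0 4;0 0 1.5 0 4;0 0 1.5 0 4;0 0 1.5 0 4;0 0 1 0 4;0 0 0 0 4"

```text
t: 16.8
eef_pos: [486.6, -217.4, 205.0]
tcp_rot: [-3.14, 0.003, 1.782]
ft_force: [-0.3, 1.2, -7.6]
opening: 0.103
```

```bash
python3 - <<'E'
from h import *
from cell import env,eyes
import cv2
for n in ["side"]:
    a=eyes.read_camera(n)["image"][:,:,::-1]; cv2.imwrite(f"pics/{n}12.png",a)
    b=a[120:210,345:435]
    cv2.imwrite(f"pics/{n}12z.png",cv2.resize(b,None,fx=6.6,fy=6.6,interpolation=cv2.INTER_CUBIC))
s=env.state(); rel(s,[486.2,-217.1,198],.211+np.pi/2)
E
```

```text
t 16.85 pos [ 486.6 -217.4  205.1] rot [-3.1398e+00  2.7000e-03  1.7820e+00] F [ 0.55  0.1  -6.4 ] M [ 0.03 -0.13 -0.05] op 0.099
tool shift [ 0.4 -0.4  7.1] turn 0.0002
```

View pics/side12z.png

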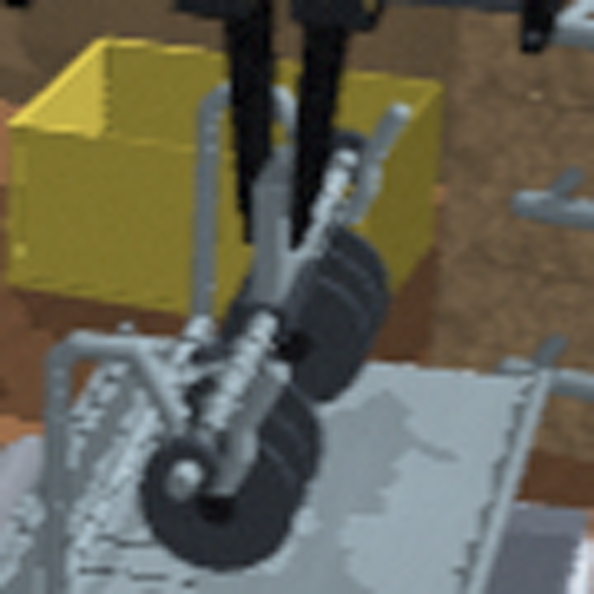

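Emit:
send_rows:
  plan: "0 0 1 0 4;0 0 1 0 4;0 0 1 0 4;0 0 1 0 4;0 0 1 0 4;0 0 1 0 4;0 0 1 0 4;0 0 1 0 4"

```text
t: 17.65
eef_pos: [486.5, -217.5, 196.7]
tcp_rot: [-3.14, 0.003, 1.782]
ft_force: [-1.5, -0.7, -3.8]
opening: 0.103
```

Emit:
send_rows:
  plan: "0 0 1 0 4;0 0 1 0 4;0 0 1 0 4;0 0 1 0 4"

```text
t: 18.05
eef_pos: [486.2, -217.5, 192.5]
tcp_rot: [-3.139, 0.003, 1.783]
ft_force: [-1.5, -0.3, -5.3]
opening: 0.098
```

```bash
python3 - <<'E'
from h import *
from cell import env,eyes
import cv2
for n in ["side"]:
    a=eyes.read_camera(n)["image"][:,:,::-1]; cv2.imwrite(f"pics/{n}13.png",a)
    b=a[120:210,345:435]
    cv2.imwrite(f"pics/{n}13z.png",cv2.resize(b,None,fx=6.6,fy=6.6,interpolation=cv2.INTER_CUBIC))
s=env.state(); rel(s,[486.2,-217.1,198],.211+np.pi/2)
E
```

```text
t 18.10 pos [ 486.2 -217.5  192.4] rot [-3.1390e+00  2.6000e-03  1.7826e+00] F [-2.01 -0.89 -4.1 ] M [0.15 0.29 0.17] op 0.104
tool shift [ 0.4  0.1 -5.6] turn 0.0008
```

View pics/side13z.png

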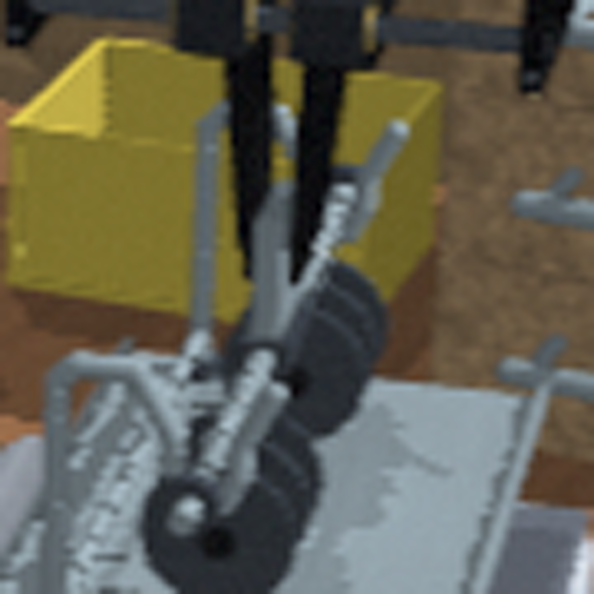

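Emit:
send_rows:
  plan: "0 -0.4 1 0 4;0 -0.4 1 0 4;0 0 1 0 4;0 0 1 0 4;0 0 0 0 4;0 0 0 0 4"

```text
t: 18.7
eef_pos: [485.9, -217.6, 188.6]
tcp_rot: [-3.141, 0.003, 1.783]
ft_force: [-1.1, -0.1, -3.1]
opening: 0.099
```

```bash
python3 - <<'E'
from h import *
from cell import env,eyes
import cv2
F=[]
for i in range(3):
    a=eyes.read_camera("side")["image"][:,:,::-1]; s=env.state(); F.append(np.r_[s["ft_force"],s["moment"]])
cv2.imwrite(f"pics/side14.png",a)
print(np.array(F).round(2).tolist(),np.mean(F,0).round(2))
rel(s,[486.2,-217.1,198],.211+np.pi/2)
E
```

```text
[[-1.46, 0.76, -2.84, 0.29, 0.03, 0.18], [-1.11, 0.24, -3.14, 0.36, 0.14, 0.16], [-0.73, 0.04, -2.87, 0.34, 0.15, 0.17]] [-1.1   0.34 -2.95  0.33  0.11  0.17]
t 18.85 pos [ 485.9 -217.7  188.6] rot [-3.1406e+00  3.1000e-03  1.7825e+00] F [-0.73  0.04 -2.87] M [0.34 0.15 0.17] op 0.109
tool shift [ 0.5  0.4 -9.4] turn 0.0007
```

Emit:
send_rows:
  plan: "0 -0.2 1 0 4;0 -0.2 1 0 4;0 -0.2 1 0 4;0 0 1 0 4;0 0 0.5 0 4;0 0 0 0 4;0 0 0 0 4;0 0 0 0 4"

```text
t: 19.65
eef_pos: [485.9, -217.7, 184.3]
tcp_rot: [3.141, 0.004, 1.782]
ft_force: [-1.1, 1.1, -1.8]
opening: 0.103
```

```bash
cat > look.py <<'E'
from h import *
from cell import env,eyes
import cv2,sys
F=[]
for i in range(4):
    a=eyes.read_camera("side")["image"][:,:,::-1]; s=env.state(); F.append(np.r_[s["ft_force"],s["moment"]])
cv2.imwrite(f"pics/{sys.argv[1]}.png",a)
cv2.imwrite(f"pics/{sys.argv[1]}z.png",cv2.resize(a[120:210,345:435],None,fx=6.6,fy=6.6,interpolation=cv2.INTER_CUBIC))
print(np.mean(F,0).round(2))
rel(s,[486.2,-217.1,181],.211+np.pi/2)
E
python3 look.py s15
```

```text
[-0.09  1.12 -1.54  0.55 -0.    0.19]
t 19.85 pos [ 485.9 -217.7  184.3] rot [3.141  0.0036 1.7824] F [ 0.15  0.79 -1.22] M [ 0.58 -0.02  0.18] op 0.105
tool shift [0.5 0.4 3.3] turn 0.0006
```

View pics/s15z.png

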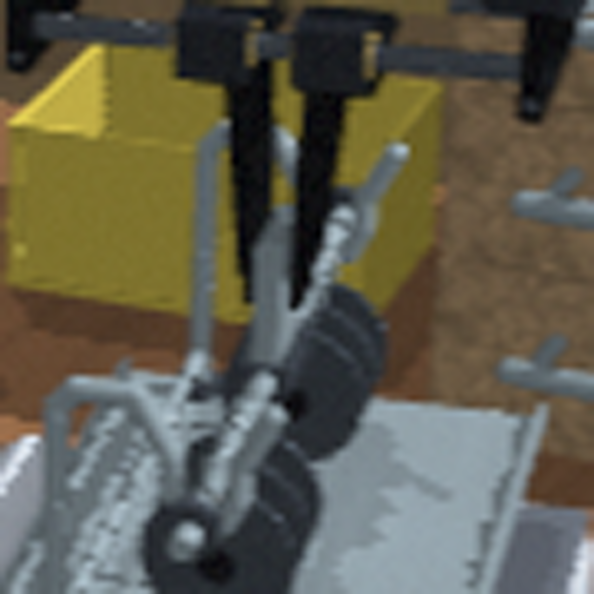

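Emit:
send_rows:
  plan: "0 0 0.7 0 4;0 0 0.7 0 4;0 0 0.7 0 4;0 0 0.5 0 4;0 0 0 0 4"

```text
t: 20.35
eef_pos: [486.0, -217.8, 181.6]
tcp_rot: [3.141, 0.004, 1.782]
ft_force: [0.8, 1.7, 0.1]
opening: 0.105
```

```bash
python3 look.py s16
```

```text
[-0.11  1.04 -0.85  0.56  0.06  0.17]
t 20.55 pos [ 486.  -217.7  181.7] rot [3.1408 0.0039 1.7824] F [ 0.27  0.95 -0.76] M [0.57 0.03 0.13] op 0.103
tool shift [0.6 0.4 0.7] turn 0.0006
```

Emit:
send_rows:
  plan: "0 0 0.8 0 4;0 0 0.8 0 4;0 0 0.8 0 4;0 0 0.8 0 4;0 0 0.8 0 4;0 0 0.5 0 4;0 0 0 0 4"

```text
t: 21.25
eef_pos: [486.0, -217.8, 177.1]
tcp_rot: [3.141, 0.004, 1.782]
ft_force: [-0.9, 0.8, 0.8]
opening: 0.105
```

```bash
python3 look.py s17
```

```text
[-0.81  1.47  0.9   0.63  0.16  0.17]
t 21.45 pos [ 486.  -217.8  177.2] rot [3.1405 0.0042 1.7824] F [-1.42  1.91  0.95] M [0.66 0.2  0.17] op 0.104
tool shift [ 0.6  0.3 -3.8] turn 0.0006
```

View pics/s17z.png

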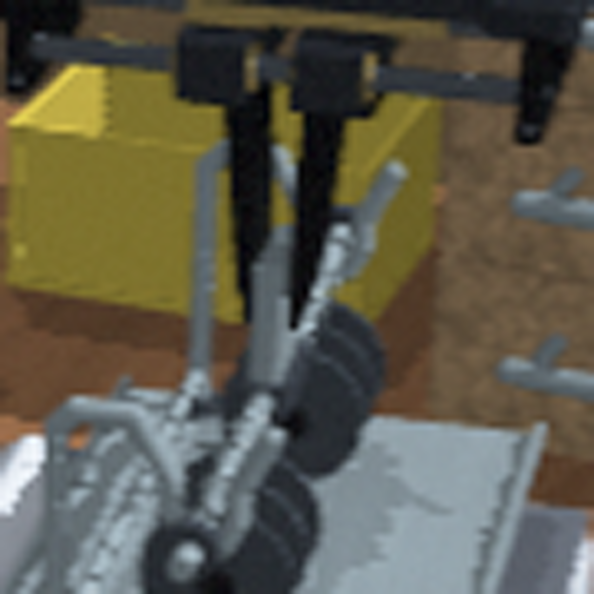

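Emit:
send_rows:
  plan: "0 0 -0.6 0 4;0 0 -0.6 0 4;0 0 -0.6 0 4;0 0 0 0 4;0 0 0 0 4;0 0 0 0 4"

```text
t: 22.05
eef_pos: [486.0, -217.8, 179.1]
tcp_rot: [3.14, 0.004, 1.782]
ft_force: [-1.1, 1.0, 0.2]
opening: 0.107
```

```bash
sed -i 's/range(4)/range(10)/' look.py; python3 look.py s18
```

```text
[-0.58  1.19  0.36  0.59  0.11  0.18]
t 22.55 pos [ 486.  -217.8  179.2] rot [3.1404 0.0043 1.7825] F [-0.34  0.45  0.24] M [0.63 0.09 0.18] op 0.106
tool shift [ 0.6  0.3 -1.8] turn 0.0007
```

Emit:
send_rows:
  plan: "0.4 0 -0.4 -0.003 4;0.4 0 -0.4 -0.003 4;0 0 0 0 4;0 0 0 0 4"

```text
t: 22.95
eef_pos: [486.2, -217.8, 180.2]
tcp_rot: [3.14, 0.006, 1.788]
ft_force: [-0.8, 0.4, 0.4]
opening: 0.103
```

```bash
python3 look.py s19
```

```text
[-0.36 -0.02  0.25  0.31  0.07 -0.02]
t 23.45 pos [ 486.2 -217.7  180.2] rot [3.1399 0.0057 1.7884] F [-0.37 -0.91 -0.14] M [ 0.29  0.11 -0.03] op 0.102
tool shift [ 0.6  0.2 -0.8] turn 0.0066
```

```bash
python3 - <<'E'
import cv2
a=cv2.imread("pics/s19.png")[135:185,380:415]; cv2.imwrite("pics/s19f.png",cv2.resize(a,None,fx=12,fy=12,interpolation=cv2.INTER_CUBIC))
a=cv2.imread("pics/s19.png")[170:220,350:400]; cv2.imwrite("pics/s19n.png",cv2.resize(a,None,fx=10,fy=10,interpolation=cv2.INTER_CUBIC))
E
```

```text
(no output)
```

View pics/s19f.png

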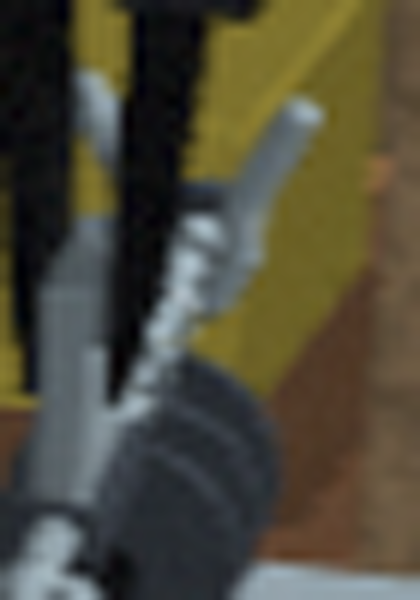

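View pics/s19n.png

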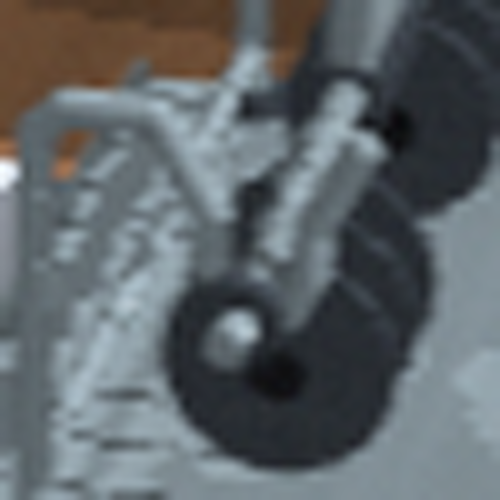

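Emit:
send_rows:
  plan: "0 0 -0.3 0 8;0 0 0 0 9;0 0 0 0 9.4;0 0 0 0 9.6;0 0 0 0 9.7;0 0 0 0 9.8"

```text
t: 24.05
eef_pos: [486.2, -217.8, 180.5]
tcp_rot: [3.14, 0.006, 1.789]
ft_force: [-0.2, 0.1, 0.8]
opening: 0.107
```

```bash
sed -i 's/range(10)/range(5)/' look.py; python3 look.py s20
```

```text
[-0.82  0.08  0.    0.12  0.08 -0.02]
t 24.30 pos [ 486.1 -217.8  180.5] rot [3.1399 0.0059 1.7885] F [-0.8  -0.32  0.03] M [ 0.05  0.09 -0.07] op 0.104
tool shift [ 0.7  0.2 -0.5] turn 0.0067
```

Emit:
send_rows:
  plan: "0 0 0 0 9.9;0 0 0 0 10;0 0 0 0 10.1;0 0 0 0 10.3;0 0 0 0 10.6;0 0 0 0 11;0 0 0 0 12;0 0 0 0 14"

```text
t: 25.1
eef_pos: [486.7, -218.0, 180.7]
tcp_rot: [3.139, 0.007, 1.789]
ft_force: [0.2, -0.0, 0.0]
opening: 0.141
```

```bash
python3 look.py s21
```

```text
[-0.13 -0.27 -0.43  0.02 -0.1   0.  ]
t 25.35 pos [ 486.6 -218.   180.7] rot [3.1389 0.0069 1.7889] F [-0.45  0.22  0.24] M [ 0.03 -0.11 -0.02] op 0.148
tool shift [ 0.9 -0.2 -0.3] turn 0.0071
```

View pics/s21z.png

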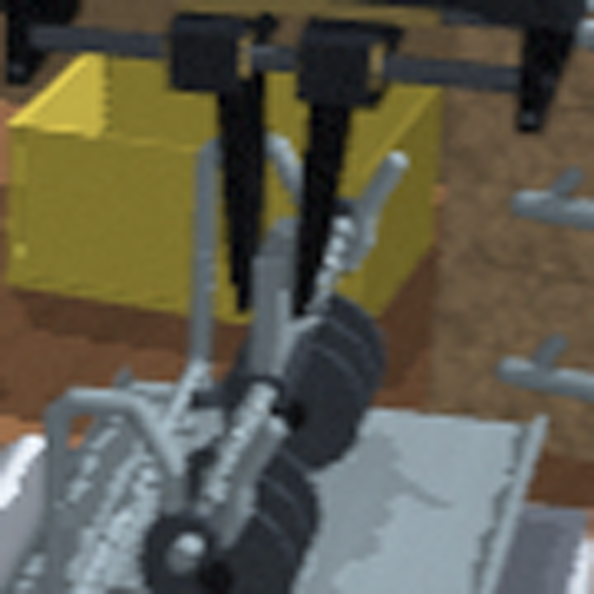

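Emit:
send_rows:
  plan: "0 0 0 0 18;0 0 0 0 24;0 0 0 0 30;0 0 0 0 40;0 0 0 0 40;0 0 0 0 40"

```text
t: 25.95
eef_pos: [486.6, -218.0, 180.7]
tcp_rot: [3.139, 0.007, 1.789]
ft_force: [0.8, 0.2, -0.2]
opening: 0.416
```

Emit:
send_rows:
  plan: "0 0 -3 0 40;0 0 -6 0 40;0 0 -10 0 40;0 0 -15 0 40;0 0 -20 0 40;0 0 -25 0 40;0 0 -25 0 40;0 0 -20 0 40"

```text
t: 26.75
eef_pos: [485.2, -216.7, 311.9]
tcp_rot: [3.141, 0.005, 1.789]
ft_force: [-0.1, 0.3, -0.2]
opening: 0.424
```

```bash
python3 look.py s22; python3 - <<'E'
import cv2
a=cv2.imread("pics/s22.png")[70:270,280:480]; cv2.imwrite("pics/s22w.png",cv2.resize(a,None,fx=3,fy=3,interpolation=cv2.INTER_CUBIC))
E
```

```text
[-0.49  0.03 -0.1   0.02 -0.12 -0.02]
t 27.00 pos [ 484.9 -216.5  309.1] rot [-3.141   0.0038  1.7888] F [-0.75 -0.3  -1.02] M [ 0.02 -0.14  0.01] op 0.424
tool shift [ -0.4   1.2 128.1] turn 0.007
```

View pics/s22w.png

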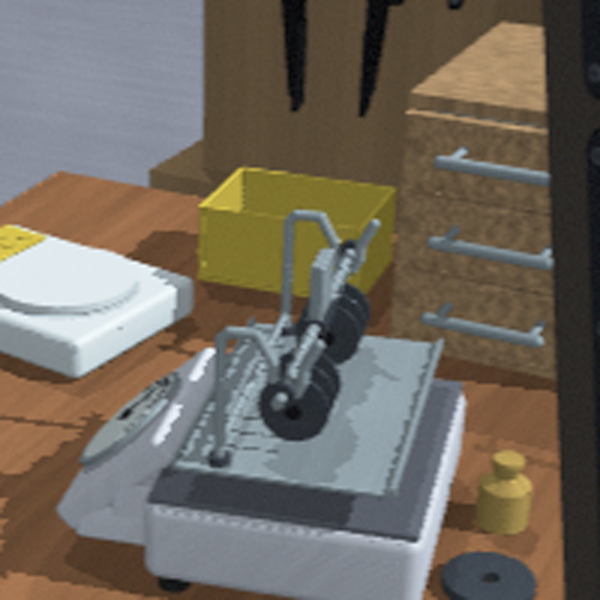

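View pics/s22z.png

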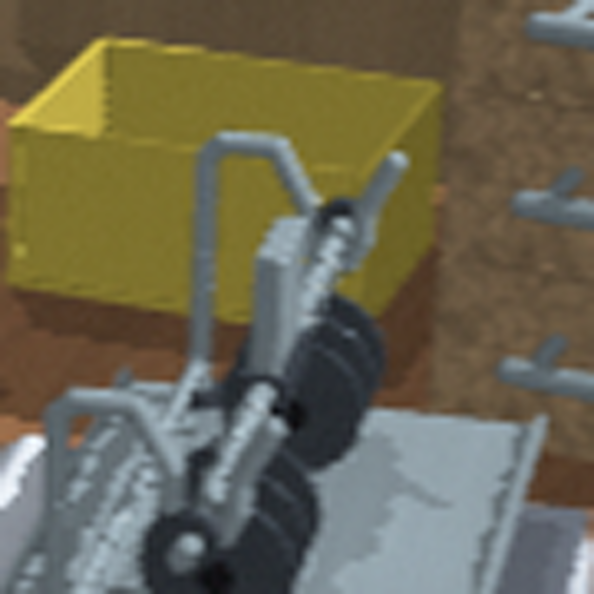

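Emit:
send_rows:
  plan: "0 0 -3 0 40;0 0 0 0 40;0 0 0 0 40"

```text
t: 27.3
eef_pos: [484.3, -216.1, 310.2]
tcp_rot: [-3.138, 0.001, 1.789]
ft_force: [-0.0, 0.4, 1.2]
opening: 0.419
```

```bash
python3 - <<'E'
from h import *
from cell import env,eyes,job_done
import cv2
a=eyes.read_camera("side")["image"][:,:,::-1]; cv2.imwrite("pics/fin.png",a)
b=cv2.imread("pics/s22.png"); c=cv2.imread("pics/side0.png")
print("hook region change vs previous",np.abs(a[120:270,330:440].astype(int)-b[120:270,330:440]).mean())
def sh(r): 
    return cv2.phaseCorrelate(*[np.float32(cv2.cvtColor(np.ascontiguousarray(i[r[1]:r[3],r[0]:r[2]]),cv2.COLOR_BGR2GRAY)) for i in (c,a)])
for n,r in dict(tin=(225,370,290,450),brush=(285,340,350,415),spanner=(312,282,402,322),weight=(435,215,455,250),ring=(427,252,452,275),jar=(232,215,272,240)).items(): print(n,sh(r))
print(job_done(), env.state()["t"])
E
```

```text
hook region change vs previous 1.2993333333333332
tin ((-0.04828212135625165, 0.01909838758798088), 0.8710261017084122)
brush ((-0.06246512231700052, 0.33931476623398993), 0.4668543165701407)
spanner ((0.47204572566190706, -0.11071820593521764), 0.49596904781129625)
weight ((-0.002523892872456912, 0.10866053653614927), 0.9713775800334082)
ring ((0.5263635507020776, 0.09740576348052521), 0.9432349201043447)
jar ((-0.2932834122581376, 0.3958532686602485), 0.7810679142475128)
the job is handed in; nothing more can be done
the job is handed in; nothing more can be done
```

View pics/fin.png

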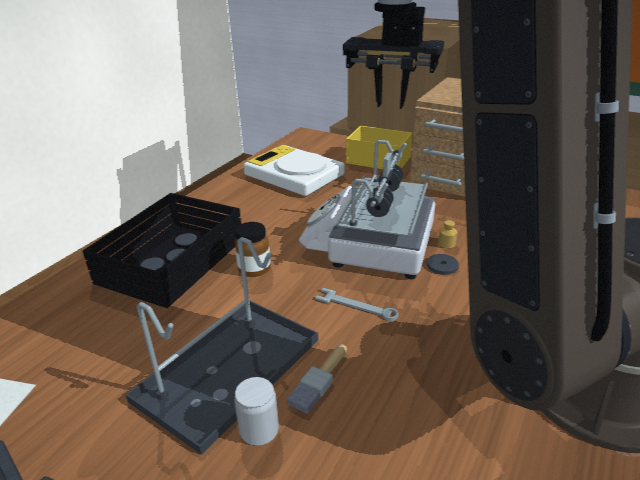

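The hanger bar now hangs on both hooks of the dial scale, and I handed the job in at about 27 s of the 64 s allowed. I gripped it by the lug, lifted it straight off the stand and carried it over. I lowered it into both slots at about 10 mm/s and let go in small steps once the wrist force read about 0 N.

**Last checks**
- **Bar:** the last side pictures show it in both slots, steady, with the gripper well clear above and the wrist force near zero.
- **Other things:** they appear unmoved, with image shifts of 0.5 px or less in the side view. For the brush, spanner and jar that comparison was weak because the lighting changed.

**What disagreed or was unsettled**
- **Grip height:** the fingertips showed about 19 mm higher in the picture than the reported tool position. My first grip held too little of the lug, so I opened and gripped again about 12 mm lower before lifting.
- **Tilt while lowering:** the tool drifted about 7–9 mrad (roughly 0.5°), so the +y hook took most of the weight first.
- **Extra press:** to seat the other end I pressed about 1 N beyond the bar's weight of roughly 7 N, well under the 1.4 kg limit. I then backed off, and the uneven load was almost gone before the final release.
- **Not measured:** I had no direct reading of the platform's speed. I can only say it was lowered slowly and let go near zero load.

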